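# Hang and lock a test sieve in its bayonet collar

## Robot

A 6-joint arm with a two-finger parallel gripper is mounted at the origin on the work surface; the furniture and walls round the work are solid. World frame = base frame: x ahead of the robot, y to its left, z up, the work surface at z = 0. Lengths are in m, angles in rad, forces in N, time in s.
With the tool pointing down it reaches from about 0.375 to 0.9 m from the base axis. Payload 3.1 kg.
Tool frame: the origin (TCP) lies on the centre line of the jaws, within the pads' length; the fingertips stand robot.tip_reach ahead of it and the grasp point (between the pads) lies 8 mm behind it (robot.tip_reach is the distance from the TCP to the fingertips, in m); z points along the fingers, y is the line along which they close (so a half turn about z gives the same grasp; the last joint's range is limited). The gripper opens to 87 mm and grips with 3 to 60 N. Pads are 19 mm wide; open, the fingers measure 117 mm over their backs; the gripper's body (75 mm by 190 mm) begins 51 mm behind the grasp point.
Start: joints at [1.153, 0.527, 1.433, -0, 1.181, -0.178], TCP at [0.148, 0.607, 0.234] pointing down, gripper open.
Joint ranges: [-3.08, 3.08], [-0.75, 2.2], [0.22, 2.44], [-1.43, 4.57], [0, 2.65], [-2.85, 2.85]. Speed limits (rad/s): [2.79, 2.79, 3.14, 3.14, 3.14, 3.14].

## Interface

Orientations are given as a unit quaternion [x, y, z, w].
In Python, from rig import robot gives the robot as it stands.
- The arm moves only by the tool jog_arm, never from a script. Its argument "motion" is one flat list of numbers, 7 for each row, row after row: the shift along the tool's x, y, z scaled (see below), then the turn, a rotation vector about the tool's x, y, z scaled (see below), then the gripper's target within -1 to 1 (shut at 1, half-way at 0, fully open at -1). In form: [x, y, z, rx, ry, rz, hand, x, y, z, rx, ry, rz, hand, ...]. A call has 1 to 12 rows; each row shifts and turns the commanded pose from where the row before left it, along the tool's axes as they then stand; what a row does not reach is not made up. The controller multiplies each number of a shift by 4 cm and each number of a turn by 4 degrees. A row lasts 1/8 s, in which the tool goes at most 62.5 mm and 10.7 degrees, less where a joint would pass 70% of its speed; a pose out of reach is approached as far as the arm can. A call with a number of a shift or a turn outside -1 to 1 is refused whole. A call with a gripper value outside its range is refused whole. The fingers move at their own pace and stop on an object; "grip_force" is the grip in N (left out, the last holds). Time passes only in rows, so rows that do not move let the fingers close. It gives the time, the measured TCP pose, the force, the opening and the grip force at its end, in the units of the state.
- robot.get_obs(): the state, without advancing time (a new reading comes with each control period).
- robot.camera(name): name is "scene" or "side" or "wrist"; returns the picture (384x512x3 uint8, blue, green, red); there is no depth.
- robot.calibration(name): a dict with "fx", "fy", "cx", "cy" (pixels), "dist_coeffs" ([k1, k2, p1, p2, k3] as OpenCV has them; the pictures are not rectified), "R" (3x3) and "t" (3): a world point X has camera coordinates R X + t; the wrist camera has in their place "T_tool_cam" (4x4, takes a point from camera to tool coordinates, whose origin is the TCP and whose axes are the flange's). Camera axes: x right, y down, z forward; pixel columns grow to the right and rows downward; lengths in m; the calibration is good to about 2 mm. A picture is of the moment at which its call begins: read the wrist's pose just before it. calibration takes no time and is no camera call.
- robot.hand_in(): hands the job in; it is judged then, once.
The state is a dict: "time": time; "q": joint angles; "joint_velocities": joint speeds; "joint_torque": joint torques, N m; "position": TCP position; "tool_rot": TCP orientation; "ft_force": force on the tool from outside, world axes, zero at the start; "moment": the same for the moment, N m; "grip_width": finger opening in m; "grip_force": force on a finger pad.
Only numpy, scipy, OpenCV 4.12 (cv2) and the standard library are available. Lean on these libraries where they do the work, as an engineer would, in place of code of your own. Each camera call takes 0.05 s, during which the arm holds its last target. There are 200 camera calls.

## Task

Take the small test sieve by its blue handle bar, lower it through the two gaps of the bayonet collar on the stand until its lugs rest on the ledge inside, then twist it clockwise (seen from above) with a light touch until the lugs drop into the locking notches, and let go. The notches are set at a different place along the ledge each time, so feel for the drop; press and twist gently, do not drop the sieve in, and leave the other things alone.

Things in the scene. Friction and masses are not known exactly. Their poses are not given: they have to be found in the camera images.
- sieve: Round steel sieve, loose, 0.2-0.35 kg. Origin: centre of underside, z up. Pan 64 across, 36 high. Same after a half turn. Two brass lugs stick out along +y and -y to 44 from the axis, 10 wide, 6 thick, undersides 22 above origin; they bend if loaded with more than 25 N.
- sieve_bar (a point): Centre of the sieve's blue handle bar, on its axis 70 above its origin. Bar 64 long along the sieve's y (over the lugs), 12 thick along x (the width to grip), 18 high; a narrow post under each end, 25 free below the bar.
- stand: Fixed stand with an aluminium collar, outer diameter 104. Origin: on the collar's axis at bench height, z up. Petri dish on its base, top at 26. Column and clamp at 34 degrees clockwise from body x, below the collar top. Lugs on the ledge: sieve origin 58 above this origin; in the notches 52; on the lip 71.5. The collar sits on rubber, 1 mm down per 10 N.
- lip (a point): Point on the collar's axis at the top of its steel lip, 93.5 high; lip 4 thick, inner diameter 75. Two entry gaps in the lip, 15 wide, at the stand's +y and -y, flanked by red marks: a sieve whose y lies along the stand's y (either way round) goes straight down through.
- ledge (a point): Point on the collar's axis at the top of the flat brass ledge under the lip, 80 high; bore 69, outer wall 94 across. Two notches in it, half a turn apart, 14 wide, 6 deep, lie 40 to 75 degrees clockwise from the gaps, at another angle each time, not reported. No stop: a sieve not pressed down slides past a notch. The ledge does not turn.
- beaker_100: Small glass beaker, 58 across, 72 high, bystander. Origin: centre of its underside.
- amber_bottle: Amber reagent bottle with black cap, 56 across, 104 high, bystander. Origin: centre of its underside.

How it is judged:
On the way, in this order (a step that is already met when the one before it is completed fails the run):
1. the sieve's lugs have gone down through the gaps and rest on the ledge, not yet in the notches (z of sieve in the frame of stand between 0.0555 and 0.0605 m and horizontal distance between sieve and stand below 0.006 m), for 0.2 s.
2. the lugs have been twisted round and dropped into the locking notches (z of sieve in the frame of stand below 0.0545 m and horizontal distance between sieve and stand below 0.006 m and angle between the y axis of sieve and the y axis of stand, either way round above 0.5 rad), for 0.2 s.
At the end, for the whole second after the job is handed in: The sieve hangs at rest and released in the collar, its two lugs fully down in the notches (origin 50 to 53.7 mm above the stand's, within 5 mm of the collar's axis, turned more than 0.5 rad from the gaps), level within 0.06 rad (z of sieve in the frame of stand between 0.05 and 0.0537 m and horizontal distance between sieve and stand below 0.005 m and angle between the y axis of sieve and the y axis of stand, either way round above 0.5 rad and angle between sieve's own z axis and vertical below 0.06 rad and linear speed of sieve below 0.01 m/s); the robot touches nothing.
It fails at once if the sieve is pressed, twisted or dropped against the stand with more than 25 N (contact force between sieve and stand above 25 N).
It fails at once if the gripper or arm pushes the stand with more than 10 N (contact force between any of the fingers, the arm and stand above 10 N).
It fails at once if the beaker or the amber bottle is moved by more than 20 mm (distance of any of beaker_100, amber_bottle from where it was at the start of the episode above 0.02 m).
It also fails if it takes over 58 s, if anything falls off the work surface, if the arm or the gripper's body presses on something with over 40 N, if the wrist force passes 120 N, or if a joint passes its speed limit or range.

## Working session

There is one attempt and no reset: what is moved stays moved. The work goes in short steps, Python scripts to look and compute and a tool call to move; the robot and the scene stay as the last step left them, time stands still between calls to the robot, and variables do not carry over. Pictures are saved under pics/ and viewed, at most 11 in all, crops included, and the job is handed in when it is done.

Besides the shell and the picture viewer there is one more tool, called after ">>>" as name(argument=value, ...) on one line, values as JSON. jog_arm: Moves the arm, as the interface text tells. Shifts and turns lie within -1 to 1; 1 stands for 4 cm of shift or 4 degrees of turn. Its arguments: {"type":"object","properties":{"motion":{"type":"array","items":{"type":"number"}},"grip_force":{"type":"number"}},"required":["motion"]}

```bash
mkdir -p pics; python3 - <<'E'
from rig import robot
import cv2,numpy as np
o=robot.get_obs();print({k:np.round(v,3).tolist() for k,v in o.items()},robot.tip_reach)
for n in("scene","side","wrist"):
    c=robot.calibration(n);print(n,{k:np.round(v,4).tolist() for k,v in c.items()})
a,b,w=[robot.camera(n) for n in("scene","side","wrist")]
for n,i in zip("abw",(a,b,w)):cv2.imwrite(f"pics/{n}0.png",i)
cv2.imwrite("pics/m0.png",cv2.resize(np.hstack([a,b]),(800,300)))
E
```

```text
{'time': 0.0, 'q': [1.154, 0.528, 1.434, 0.0, 1.181, -0.179], 'joint_velocities': [0.0, 0.002, -0.001, 0.001, -0.001, 0.0], 'joint_torque': [0.001, -44.005, -17.659, 0.064, 0.058, -0.0], 'position': [0.148, 0.607, 0.233], 'tool_rot': [0.119, 0.993, -0.001, -0.0], 'ft_force': [-0.197, -0.227, -0.067], 'moment': [0.015, -0.029, -0.02], 'grip_force': 0.0, 'grip_width': 0.087} 0.011
scene {'fx': 386.5083, 'fy': 386.5083, 'cx': 252.3035, 'cy': 197.6031, 'dist_coeffs': [-0.0827, 0.0, 0.0, 0.0, 0.0], 'R': [[-0.3377, -0.9412, -0.0083], [-0.7234, 0.2652, -0.6374], [0.6021, -0.2093, -0.7705]], 't': [0.1279, 0.4365, 0.9165]}
side {'fx': 461.0195, 'fy': 461.0195, 'cx': 250.9616, 'cy': 191.6003, 'dist_coeffs': [-0.0623, 0.0, 0.0, 0.0, 0.0], 'R': [[-0.8929, -0.4502, 0.0108], [-0.2152, 0.4055, -0.8884], [0.3956, -0.7956, -0.4589]], 't': [0.3967, 0.2178, 1.2446]}
wrist {'fx': 276.8452, 'fy': 276.8452, 'cx': 255.5772, 'cy': 190.5773, 'dist_coeffs': [-0.0453, 0.0, 0.0, 0.0, 0.0], 'T_tool_cam': [[-0.0009, -0.9538, -0.3004, 0.0818], [1.0, -0.0008, -0.0006, 0.0], [0.0003, -0.3004, 0.9538, -0.1495], [0.0, 0.0, 0.0, 1.0]]}
```

View pics/a0.png

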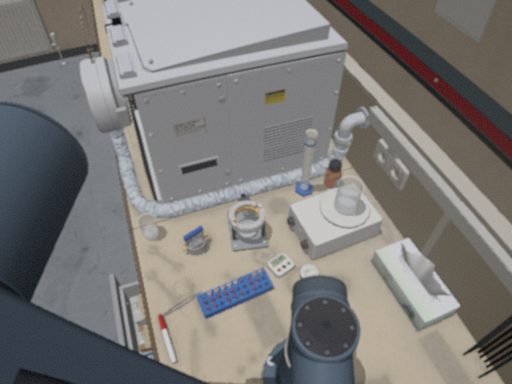

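View pics/w0.png

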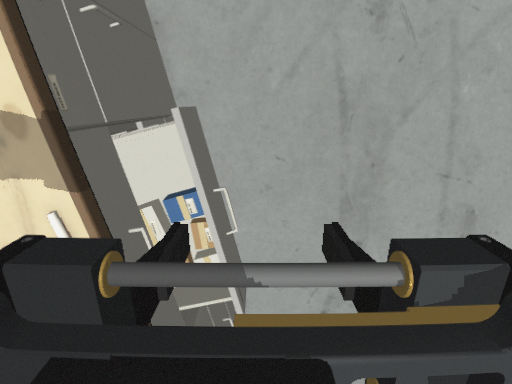

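The scene view shows the sieve (blue bar) near (193,235), the stand collar near (247,214), the beaker near (149,228), and the bottle near (333,173). The wrist view shows only floor and a drawer.

```bash
cat > h.py <<'E'
from rig import robot
import cv2,numpy as np
from scipy.spatial.transform import Rotation as Ro
def rays(n,px,obs=None):
    c=robot.calibration(n);K=np.array([[c['fx'],0,c['cx']],[0,c['fy'],c['cy']],[0,0,1]])
    u=cv2.undistortPoints(np.float64(px).reshape(-1,1,2),K,np.float64(c['dist_coeffs'])).reshape(-1,2)
    d=np.c_[u,np.ones(len(u))]
    if n=='wrist':
        T=np.array(c['T_tool_cam']);R=Ro.from_quat(obs['tool_rot']).as_matrix()
        return R@T[:3,3]+obs['position'],d@(R@T[:3,:3]).T
    R=np.array(c['R']);return -R.T@np.array(c['t']),d@R
def plane(n,px,z,obs=None):
    o,d=rays(n,px,obs);return o+d*((z-o[2])/d[:,2])[:,None]
def proj(n,X,obs=None):
    c=robot.calibration(n);K=np.array([[c['fx'],0,c['cx']],[0,c['fy'],c['cy']],[0,0,1]])
    X=np.float64(X).reshape(-1,3)
    if n=='wrist':
        T=np.array(c['T_tool_cam']);R=Ro.from_quat(obs['tool_rot']).as_matrix()
        P=((X-obs['position'])@R-T[:3,3])@T[:3,:3]
    else:P=X@np.array(c['R']).T+np.array(c['t'])
    return cv2.projectPoints(P,np.zeros(3),np.zeros(3),K,np.float64(c['dist_coeffs']))[0].reshape(-1,2)
E
python3 - <<'E'
from h import *
print(plane('scene',[[193,235]],.07),plane('scene',[[247,212]],.0935),plane('scene',[[149,234],[333,185]],0))
a=cv2.imread('pics/a0.png');b=cv2.imread('pics/b0.png')
p=proj('side',plane('scene',[[220,225]],.05))[0];print(p)
x,y=p.astype(int);x=max(x,100);y=max(y,80)
A=cv2.resize(a[185:260,140:290],(800,400),interpolation=2)
B=cv2.resize(b[max(0,y-80):y+80,max(0,x-110):x+110],(550,400),interpolation=2)
cv2.imwrite('pics/z0.png',cv2.resize(np.hstack([A,B]),(800,237)) if 0 else B);cv2.imwrite('pics/z1.png',A);print(B.shape,x-110,y-80)
E
```

```text
[[0.45032846 0.15378683 0.07      ]] [[ 0.45837241 -0.01300222  0.0935    ]] [[ 5.49677166e-01  2.78672861e-01  1.11022302e-16]
 [ 5.35081147e-01 -3.48106325e-01  0.00000000e+00]]
[232.33552183 225.48915248]
(400, 550, 3) 122 145
```

View pics/z0.png

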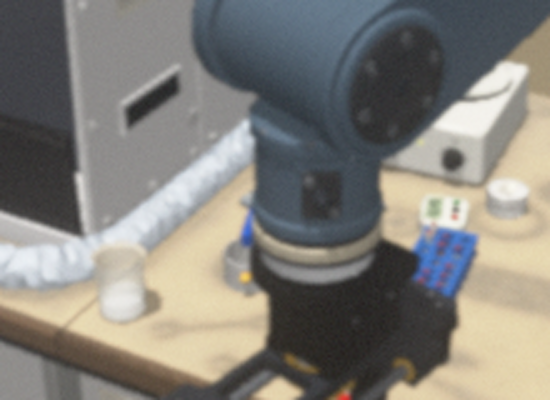

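The side view is blocked by the arm. I'm moving over the work to look with the wrist camera.

>>> jog_arm(motion=[-0.8,-0.93,-0.04,0,0,0,-1,-0.8,-0.93,-0.04,0,0,0,-1,-0.8,-0.93,-0.04,0,0,0,-1,-0.8,-0.93,-0.04,0,0,0,-1,-0.8,-0.93,-0.04,0,0,0,-1,-0.8,-0.93,-0.04,0,0,0,-1,-0.8,-0.93,-0.04,0,0,0,-1,-0.8,-0.93,-0.04,0,0,0,-1,-0.8,-0.93,-0.04,0,0,0,-1,-0.8,-0.93,-0.04,0,0,0,-1,-0.8,-0.93,-0.04,0,0,0,-1,-0.8,-0.93,-0.04,0,0,0,-1], grip_force=15)

```text
time: 1.65
position: [0.4158, 0.0812, 0.2528]
tool_rot: [0.119, 0.993, 0.0, 0.0]
ft_force: [-0.7, -0.4, 0.2]
grip_width: 0.0871
grip_force: 0.0
```

```bash
python3 - <<'E'
from h import *
import pickle
o=robot.get_obs();w=robot.camera('wrist');b=robot.camera('side')
pickle.dump(o,open('o1.pkl','wb'));cv2.imwrite('pics/w1.png',w);cv2.imwrite('pics/b1.png',b)
print(o['time'],o['position'],o['tool_rot'],np.round(o['q'],3))
E
```

```text
1.65 [0.4158099  0.08115441 0.25284342] [1.19269246e-01 9.92861934e-01 1.03199685e-04 1.25674938e-04] [-0.072  0.227  1.886  0.     1.028 -1.404]
```

View pics/w1.png

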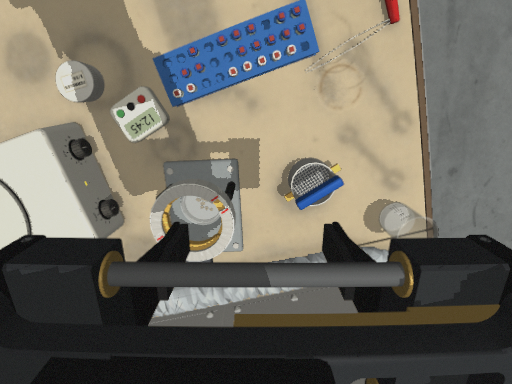

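The wrist view shows the blue bar at (320,192), the brass lugs at (337,168) and (290,198), the collar ring centred near (192,222), and red marks near (222,203) and about (165,240).

```bash
python3 - <<'E'
from h import *
import pickle
o=pickle.load(open('o1.pkl','rb'));w=cv2.imread('pics/w1.png');hsv=cv2.cvtColor(w,cv2.COLOR_BGR2HSV)
def mask(lo,hi,box):
    m=cv2.inRange(hsv,lo,hi);k=np.zeros_like(m);x0,y0,x1,y1=box;k[y0:y1,x0:x1]=255;return m&k
m=mask((105,120,40),(125,255,255),(280,150,360,225))
print('blue',cv2.countNonZero(m));r=cv2.minAreaRect(cv2.findNonZero(m));box=cv2.boxPoints(r);print(r)
print(plane('wrist',box,.079,o).round(4))
m=mask((15,120,90),(30,255,255),(275,150,355,215))
n,l,s,c=cv2.connectedComponentsWithStats(m);print('lugs',[(s[i][4],c[i],plane('wrist',[c[i]],.028,o)[0].round(4)) for i in range(1,n) if s[i][4]>8])
m=mask((0,120,70),(10,255,255),(140,175,245,270))|mask((172,120,70),(180,255,255),(140,175,245,270))
n,l,s,c=cv2.connectedComponentsWithStats(m);print('red',[(s[i][4],c[i].round(1),plane('wrist',[c[i]],.0935,o)[0].round(4)) for i in range(1,n) if s[i][4]>1])
b=cv2.imread('pics/b1.png')
p=proj('side',[[.45,.07,.06]])[0].astype(int);print(p)
P=cv2.resize(w[145:275,135:365],(800,452),interpolation=cv2.INTER_CUBIC);cv2.imwrite('pics/w1c.png',P)
E
```

```text
blue 587
((318.808837890625, 192.01467895507812), (11.83340072631836, 50.763580322265625), 59.036251068115234)
[[0.4585 0.1196 0.079 ]
 [0.4383 0.1773 0.079 ]
 [0.4527 0.1827 0.079 ]
 [0.4736 0.1244 0.079 ]]
lugs [(np.int32(54), array([335.59259259, 168.09259259]), array([0.4456, 0.1881, 0.028 ])), (np.int32(54), array([288.7037037 , 196.14814815]), array([0.4703, 0.1164, 0.028 ]))]
red [(np.int32(14), array([214.4, 198.1]), array([0.4284, 0.0278, 0.0935])), (np.int32(12), array([224.5, 210.7]), array([0.4465, 0.0352, 0.0935])), (np.int32(9), array([159.6, 237.6]), array([ 0.462 , -0.0533,  0.0935]))]
[238 224]
```

View pics/w1c.png

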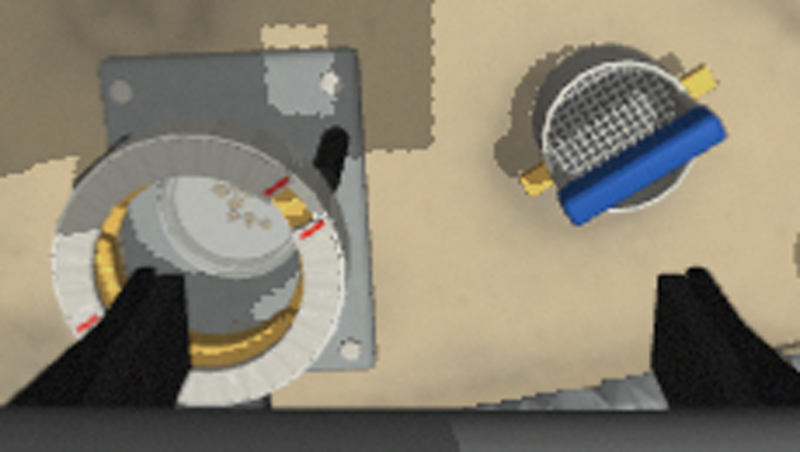

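The notch angle is unknown. The gap axis is at about 112.6° and the collar centre at about (0.454,-0.009). The sieve is at about (0.457,0.152) with its bar at about 109.3°. I'm moving above the sieve and turning to grip it.

>>> jog_arm(motion=[-0.19,0.66,0.78,0,0,0,-1,-0.19,0.66,0.78,0,0,0,-1,-0.19,0.65,0.77,0,0,0,-1,0,0,0,0,0,1,-1,0,0,0,0,0,1,-1,0,0,0,0,0,1,-1,0,0,0,0,0,1,-1,0,0,0,0,0,1,-1,0,0,0,0,0,1,-1,0,0,0,0,0,1,-1,0,0,0,0,0,1,-1,0,0,0,0,0,1,-1])

```text
time: 3.25
position: [0.4552, 0.1546, 0.1594]
tool_rot: [0.421, 0.907, -0.0, -0.001]
ft_force: [0.1, -0.4, 0.0]
grip_width: 0.087
grip_force: 0.0
```

>>> jog_arm(motion=[0,0,0,0,0,1,-1,0,0,0,0,0,1,-1,0,0,0,0,0,1,-1,0,0,0,0,0,1,-1,0,0,0,0,0,1,-1,0,0,0,0,0,0.27,-1,0,0,0,0,0,0,-1])

```text
time: 4.12
position: [0.4557, 0.1543, 0.1595]
tool_rot: [0.579, 0.816, -0.0, -0.0]
ft_force: [0.5, -0.7, -0.4]
grip_width: 0.0869
grip_force: 0.0
```

```bash
python3 - <<'E'
from h import *
import pickle
o=robot.get_obs();w=robot.camera('wrist');b=robot.camera('side');a=robot.camera('scene')
pickle.dump(o,open('o2.pkl','wb'));cv2.imwrite('pics/w2.png',w);cv2.imwrite('pics/b2.png',b);cv2.imwrite('pics/a2.png',a)
print(o['time'],o['position'],o['tool_rot'],np.round(o['q'],3));R=Ro.from_quat(o['tool_rot']).as_matrix();print(R.round(4),np.degrees(np.arctan2(R[1,1],R[0,1])))
hsv=cv2.cvtColor(w,cv2.COLOR_BGR2HSV)
m=cv2.inRange(hsv,(105,120,40),(125,255,255))
n,l,s,c=cv2.connectedComponentsWithStats(m)
for i in range(1,n):
  if s[i][4]>300:
    r=cv2.minAreaRect(cv2.findNonZero(np.uint8(l==i)));B=plane('wrist',cv2.boxPoints(r),.079,o);print(r,B.round(4),B.mean(0))
m=cv2.inRange(hsv,(15,120,90),(30,255,255));m[255:]=0
n,l,s,c=cv2.connectedComponentsWithStats(m);print('lugs',[(s[i][4],c[i],plane('wrist',[c[i]],.028,o)[0].round(4)) for i in range(1,n) if s[i][4]>30])
E
```

```text
4.125 [0.45572416 0.15425355 0.15948982] [ 5.78519243e-01  8.15668709e-01 -9.37146364e-05 -1.85584019e-04] [ 0.094  0.452  1.862  0.     0.828 -0.244]
[[-3.306e-01  9.438e-01 -4.000e-04]
 [ 9.438e-01  3.306e-01  1.000e-04]
 [ 2.000e-04 -4.000e-04 -1.000e+00]] 19.30707764347821
((84.82046508789062, 161.1165008544922), (72.16610717773438, 154.185791015625), 2.009553909301758) [[0.281  0.0549 0.079 ]
 [0.2694 0.1953 0.079 ]
 [0.3261 0.2117 0.079 ]
 [0.3478 0.0763 0.079 ]] [0.30605874 0.13455057 0.079     ]
((257.5, 199.5), (69.0, 13.0), 90.0) [[0.4421 0.1839 0.079 ]
 [0.4525 0.1876 0.079 ]
 [0.4743 0.1269 0.079 ]
 [0.4631 0.123  0.079 ]] [0.45799424 0.15534776 0.079     ]
lugs [(np.int32(118), array([257.46610169, 151.5       ]), array([0.4466, 0.1887, 0.028 ]))]
```

View pics/w2.png

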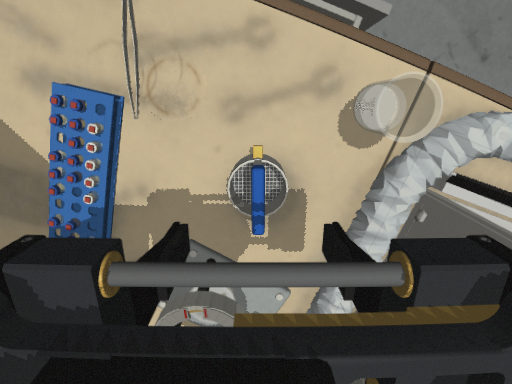

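The bar is aligned with the jaws at (257,199), and the jaw centre is about 2 mm off. Descending and gripping.

>>> jog_arm(motion=[0,0.05,0.6,0,0,0,-1,0,0,0.7,0,0,0,-1,0,0,0.6,0,0,0,-1,0,0,0.5,0,0,0,-1,0,0,0,0,0,0,-1,0,0,0,0,0,0,1,0,0,0,0,0,0,1,0,0,0,0,0,0,1,0,0,0,0,0,0,1,0,0,0,0,0,0,1,0,0,0,0,0,0,1], grip_force=20)

```text
time: 5.65
position: [0.458, 0.1545, 0.0636]
tool_rot: [0.579, 0.815, 0.0, 0.0]
ft_force: [0.2, -0.1, -0.0]
grip_width: 0.0349
grip_force: 0.0
```

>>> jog_arm(motion=[0,0,0,0,0,0,1,0,0,0,0,0,0,1,0,0,0,0,0,0,1,0,0,0,0,0,0,1])

```text
time: 6.15
position: [0.4578, 0.1545, 0.0634]
tool_rot: [0.579, 0.815, -0.0, -0.0]
ft_force: [-0.7, -1.0, -1.1]
grip_width: 0.0118
grip_force: 20.0
```

>>> jog_arm(motion=[0,0,-0.4,0,0,0,1,0,0,-0.9,0,0,0,1,0,0,-0.9,0,0,0,1,0,0,-0.8,0,0,0,1,-0.55,-0.21,0,0,0,0,1,-0.66,-0.25,0,0,0,0,1,-0.66,-0.25,0,0,0,0,1,-0.66,-0.25,0,0,0,0,1,-0.66,-0.25,0,0,0,0,1,-0.66,-0.24,0,0,0,0,1,0,0,0,0,0,-0.82,1,0,0,0,0,0,0,1])

```text
time: 7.65
position: [0.4534, -0.0102, 0.1832]
tool_rot: [0.556, 0.831, -0.0, -0.001]
ft_force: [-0.6, 0.4, -2.2]
grip_width: 0.0117
grip_force: 20.0
```

```bash
python3 - <<'E'
from h import *
import pickle
o=robot.get_obs();w=robot.camera('wrist');b=robot.camera('side');a=robot.camera('scene')
pickle.dump(o,open('o3.pkl','wb'));cv2.imwrite('pics/w3.png',w);cv2.imwrite('pics/b3.png',b);cv2.imwrite('pics/a3.png',a)
R=Ro.from_quat(o['tool_rot']).as_matrix();print(o['time'],o['position'],R.round(4),np.degrees(np.arctan2(R[1,1],R[0,1])),o['ft_force'],o['moment'])
cv2.imwrite('pics/w3c.png',cv2.resize(w[100:270,150:360],(741,600),interpolation=cv2.INTER_CUBIC))
E
```

```text
7.65 [ 0.45340827 -0.01019889  0.18319556] [[-3.815e-01  9.244e-01 -1.200e-03]
 [ 9.244e-01  3.815e-01  4.000e-04]
 [ 8.000e-04 -1.000e-03 -1.000e+00]] 22.42617398793121 [-0.6342437   0.35318646 -2.16653363] [-0.03843897 -0.05136514 -0.04712598]
```

View pics/w3c.png

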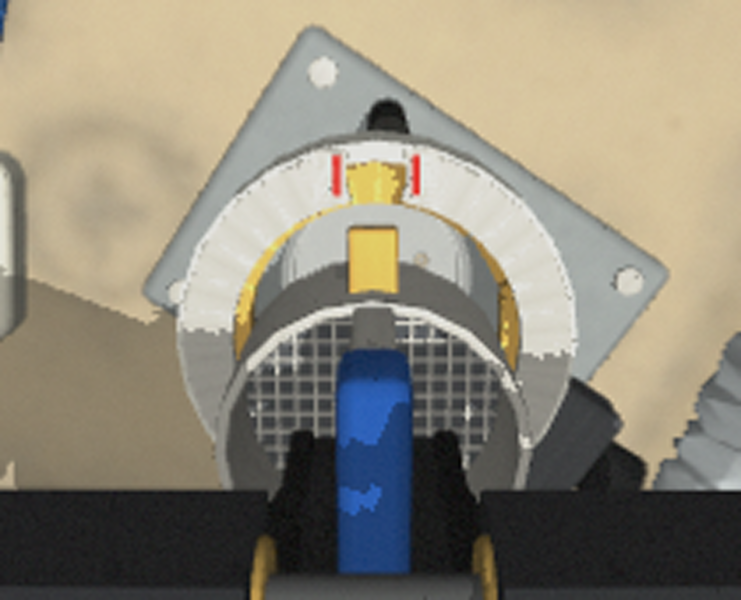

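The lug (372,260 in the crop) lies between the red marks (336,175 and 416,175). I'll work out the offsets.

```bash
python3 - <<'E'
from h import *
import pickle
o=pickle.load(open('o3.pkl','rb'));w=cv2.imread('pics/w3.png');hsv=cv2.cvtColor(w,cv2.COLOR_BGR2HSV)
R=Ro.from_quat(o['tool_rot']).as_matrix()
T=lambda X:((X-o['position'])@R*1000).round(1)
m=cv2.inRange(hsv,(0,120,70),(8,255,255))|cv2.inRange(hsv,(172,120,70),(180,255,255));m[:130]=0;m[165:]=0;m[:,:230]=0;m[:,285:]=0
n,l,s,c=cv2.connectedComponentsWithStats(m)
for i in range(1,n):
    if s[i][4]>3:print('red',s[i],c[i],T(plane('wrist',[c[i]],.0935,o)))
m=cv2.inRange(hsv,(15,110,90),(30,255,255));m[:160]=0;m[190:]=0;m[:,:240]=0;m[:,:][:,272:]=0
n,l,s,c=cv2.connectedComponentsWithStats(m);i=1+np.argmax(s[1:,4]);x,y,ww,h,_=s[i];print('lug',s[i],T(plane('wrist',[[x-.5,y-.5],[x+ww-.5,y-.5],[x-.5,y+h-5],[x+ww-.5,y+h-5]],.148,o)))
# collar top outer edge: bright region left/right extremes, from top arc
g=cv2.Canny(w,60,150);g2=np.zeros_like(g);pts=[]
ctr=proj('wrist',[[.4543,-.009,.0935]],o)[0];print('ctr',ctr)
for a in np.radians(np.arange(0,360,3)):
    X=np.array([[.4543+r*np.cos(a),-.009+r*np.sin(a),.0935] for r in np.arange(.046,.058,.0004)])
    P=proj('wrist',X,o)
    if P[:,1].max()>222 or P.min()<0:continue
    v=cv2.remap(cv2.GaussianBlur(hsv[:,:,1],(3,3),0).astype(np.float32),P[:,0].astype(np.float32).reshape(1,-1),P[:,1].astype(np.float32).reshape(1,-1),1)[0]
    gv=cv2.remap(cv2.cvtColor(w,6).astype(np.float32),P[:,0].astype(np.float32).reshape(1,-1),P[:,1].astype(np.float32).reshape(1,-1),1)[0]
    d=np.diff(gv);k=np.argmin(d)
    if d[k]<-4:pts.append(X[k,:2])
pts=np.array(pts)
from scipy.optimize import least_squares
f=least_squares(lambda p:np.hypot(*(pts-p[:2]).T)-p[2],[.4543,-.009,.05],loss='soft_l1',f_scale=.001).x
print(len(pts),f,'tool',T(np.array([f[0],f[1],.0935])))
E
```

```text
red [244 144   2  11  22] [244.5 149. ] [[44.6 -8.7 89.7]]
red [267 144   2  11  22] [267.5 149. ] [[44.6 11.2 89.7]]
lug [249 164  14  19 255] [[43.3 -4.  35.2]
 [43.2  5.5 35.2]
 [33.1 -4.1 35.2]
 [33.1  5.6 35.2]]
ctr [256.18832657 197.00643168]
77 [ 0.45423279 -0.00865389  0.05152858] tool [ 1.   1.4 89.7]
```

>>> jog_arm(motion=[0.033,0.022,0.3,0,0,0,1,0,0,0.5,0,0,0,1,0,0,0.3,0,0,0,1,0,0,0.05,0,0,0,1,0,0,0,0,0,0,1,0,0,0,0,0,0,1])

```text
time: 8.55
position: [0.4547, -0.0085, 0.138]
tool_rot: [0.555, 0.832, 0.0, 0.001]
ft_force: [0.5, 0.6, -2.8]
grip_width: 0.0116
grip_force: 20.0
```

```bash
python3 - <<'E'
from h import *
o=robot.get_obs();w=robot.camera('wrist')
R=Ro.from_quat(o['tool_rot']).as_matrix();print(o['position'],o['ft_force'],o['moment'],o['tool_rot'],o['q'])
cv2.imwrite('pics/w4.png',w);cv2.imwrite('pics/w4c.png',cv2.resize(w[80:270,150:360],(663,600),interpolation=cv2.INTER_CUBIC))
E
```

```text
[ 0.45471318 -0.00851586  0.1379841 ] [ 0.53436409  0.62025162 -2.83507991] [-0.07725153  0.02276746 -0.01270673] [5.55440749e-01 8.31555903e-01 1.96540783e-04 5.61254449e-04] [-2.65293908e-01  4.64503941e-01  1.94413105e+00  2.35609162e-05
  7.31768420e-01 -6.58321715e-01]
```

View pics/w4c.png

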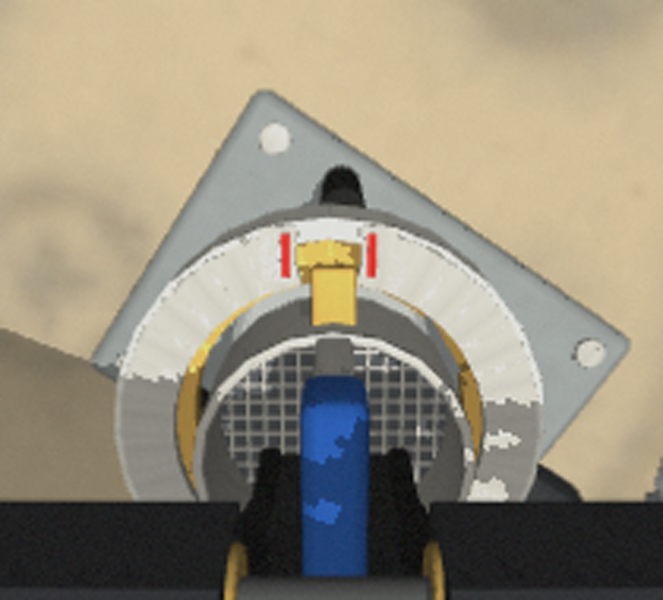

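The lug centre (334 in the crop) is about 1 mm right of the gap centre (329). Correcting, then stepping down gently.

>>> jog_arm(motion=[0.01,-0.025,0,0,0,0,1,0,0,0,0,0,0,1,0,0,0.05,0,0,0,1,0,0,0.025,0,0,0,1,0,0,0.025,0,0,0,1,0,0,0.02,0,0,0,1])

```text
time: 9.35
position: [0.4532, -0.0084, 0.1326]
tool_rot: [0.555, 0.832, -0.0, -0.0]
ft_force: [0.4, -0.1, -3.4]
grip_width: 0.012
grip_force: 20.0
```

```bash
python3 - <<'E'
from h import *
o=robot.get_obs();w=robot.camera('wrist');cv2.imwrite('pics/w5.png',w);hsv=cv2.cvtColor(w,cv2.COLOR_BGR2HSV)
R=Ro.from_quat(o['tool_rot']).as_matrix();print(o['position'],o['ft_force'],o['moment'])
T=lambda X:((X-o['position'])@R*1000).round(1)
m=cv2.inRange(hsv,(0,120,70),(8,255,255))|cv2.inRange(hsv,(172,120,70),(180,255,255));m[:130]=0;m[180:]=0;m[:,:230]=0;m[:,285:]=0
n,l,s,c=cv2.connectedComponentsWithStats(m)
for i in range(1,n):
    if s[i][4]>3:print('red',s[i],T(plane('wrist',[c[i]],.0935,o)))
m=cv2.inRange(hsv,(15,110,90),(30,255,255))
for r in range(155,184,3):
    x=np.flatnonzero(m[r,225:290])+225;print(r,x.min() if len(x) else 0,x.max() if len(x) else 0,len(x),hsv[r,256])
E
```

```text
[ 0.45318214 -0.00844725  0.13262462] [ 0.43136108 -0.13523052 -3.36742851] [-0.07913966  0.05115194  0.00709476]
red [241 156   2  14  27] [[43.  -8.9 39.1]]
red [269 156   3  14  32] [[43.6 10.6 39.1]]
155 0 0 0 [ 30   6 224]
158 0 0 0 [ 24  94 223]
161 246 265 20 [ 25 137 223]
164 246 265 20 [ 21 154 116]
167 247 265 19 [ 25 141 225]
170 248 264 17 [ 24 144 223]
173 249 262 14 [ 24 143 224]
176 249 262 14 [ 24 145 224]
179 249 262 14 [ 23 147 224]
182 225 286 12 [ 22  83 145]
```

Now centred and below the lip top, with only the sieve's weight on the sensor. Continuing.

>>> jog_arm(motion=[0,0,0.04,0,0,0,1,0,0,0.04,0,0,0,1,0,0,0.04,0,0,0,1,0,0,0,0,0,0,1])

```text
time: 9.9
position: [0.4531, -0.0084, 0.1278]
tool_rot: [0.555, 0.832, -0.0, -0.0]
ft_force: [-0.1, 1.1, -2.3]
grip_width: 0.0118
grip_force: 20.0
```

>>> jog_arm(motion=[0,0,0.04,0,0,0,1,0,0,0.04,0,0,0,1,0,0,0,0,0,0,1])

```text
time: 10.28
position: [0.4531, -0.0084, 0.1246]
tool_rot: [0.555, 0.832, -0.0, -0.0]
ft_force: [-0.3, 1.4, -1.8]
grip_width: 0.0119
grip_force: 20.0
```

>>> jog_arm(motion=[0,0,0.02,0,0,0,1,0,0,0.02,0,0,0,1,0,0,0,0,0,0,1])

```text
time: 10.65
position: [0.4532, -0.0084, 0.1231]
tool_rot: [0.555, 0.832, -0.0, -0.0]
ft_force: [-0.3, 0.4, -2.4]
grip_width: 0.0116
grip_force: 20.0
```

>>> jog_arm(motion=[0,0,0.02,0,0,0,1,0,0,0.01,0,0,0,1,0,0,0,0,0,0,1])

```text
time: 11.02
position: [0.4532, -0.0085, 0.1219]
tool_rot: [0.555, 0.832, -0.0, -0.0]
ft_force: [-0.9, -0.2, -2.5]
grip_width: 0.0116
grip_force: 20.0
```

>>> jog_arm(motion=[0,0,0.012,0,0,0,1,0,0,0,0,0,0,1])

```text
time: 11.28
position: [0.4533, -0.0085, 0.1215]
tool_rot: [0.555, 0.832, 0.0, 0.0]
ft_force: [-0.3, 0.4, -2.1]
grip_width: 0.012
grip_force: 20.0
```

>>> jog_arm(motion=[0,0,0.012,0,0,0,1,0,0,0,0,0,0,1])

```text
time: 11.52
position: [0.4533, -0.0085, 0.1211]
tool_rot: [0.555, 0.832, 0.0, 0.0]
ft_force: [-0.5, -0.2, 0.5]
grip_width: 0.0118
grip_force: 20.0
```

Contact with the ledge: about 3 N. Pressing slightly more, then twisting.

>>> jog_arm(motion=[0,0,0.006,0,0,0,1,0,0,0,0,0,0,1,0,0,0,0,0,0.5,1,0,0,0,0,0,1,1,0,0,0,0,0,1,1,0,0,0,0,0,1,1,0,0,0,0,0,0,1])

```text
time: 12.4
position: [0.4538, -0.0086, 0.1209]
tool_rot: [0.653, 0.758, 0.0, 0.001]
ft_force: [0.7, 0.2, 2.3]
grip_width: 0.0123
grip_force: 20.0
```

```bash
cat > s.py <<'E'
from h import *
o=robot.get_obs();R=Ro.from_quat(o['tool_rot']).as_matrix()
print(o['time'],o['position'].round(4) if hasattr(o['position'],'round') else o['position'],'twist',round(22.5-np.degrees(np.arctan2(R[1,1],R[0,1])),1),'tilt mrad',(R[:2,2]*1e3).round(1),np.round(o['ft_force'],1),np.round(o['moment'],3),np.round(o['q'],2))
E
python3 s.py
```

```text
12.4 [ 0.4538 -0.0086  0.1209] twist 14.0 tilt mrad [ 1.3 -0.3] [0.7 0.2 2.3] [-0.063 -0.006 -0.055] [-0.27  0.5   1.96  0.    0.68 -0.41]
```

>>> jog_arm(motion=[0,0,0,0,0,1,1,0,0,0,0,0,1,1,0,0,0,0,0,1,1,0,0,0,0,0,1,1,0,0,0,0,0,1,1,0,0,0,0,0,0,1])

```text
time: 13.15
position: [0.4537, -0.0086, 0.1209]
tool_rot: [0.774, 0.633, 0.0, 0.0]
ft_force: [-0.4, 0.2, 2.6]
grip_width: 0.0119
grip_force: 20.0
```

>>> jog_arm(motion=[0,0,0,0,0,0.5,1,0,0,0,0,0,0,1])

```text
time: 13.4
position: [0.4535, -0.0086, 0.1209]
tool_rot: [0.785, 0.619, 0.0, 0.0]
ft_force: [1.4, 0.2, 3.1]
grip_width: 0.0116
grip_force: 20.0
```

>>> jog_arm(motion=[0,0,0,0,0,0.5,1,0,0,0,0,0,0,1])

```text
time: 13.65
position: [0.4534, -0.0085, 0.1208]
tool_rot: [0.796, 0.605, 0.0, 0.0]
ft_force: [1.3, -0.8, 3.3]
grip_width: 0.0116
grip_force: 20.0
```

>>> jog_arm(motion=[0,0,0,0,0,0.5,1,0,0,0,0,0,0,1])

```text
time: 13.9
position: [0.4532, -0.0085, 0.1208]
tool_rot: [0.807, 0.591, 0.0, 0.0]
ft_force: [0.3, -1.0, 3.1]
grip_width: 0.0116
grip_force: 20.0
```

>>> jog_arm(motion=[0,0,0,0,0,0.5,1,0,0,0,0,0,0,1])

```text
time: 14.15
position: [0.4532, -0.0084, 0.1208]
tool_rot: [0.817, 0.577, 0.0, -0.0]
ft_force: [0.5, -0.0, 4.2]
grip_width: 0.0117
grip_force: 20.0
```

>>> jog_arm(motion=[0,0,0,0,0,0.5,1,0,0,0,0,0,0,1])

```text
time: 14.4
position: [0.4531, -0.0084, 0.1207]
tool_rot: [0.827, 0.563, -0.0, -0.0]
ft_force: [0.1, 0.2, 3.9]
grip_width: 0.0115
grip_force: 20.0
```

>>> jog_arm(motion=[0,0,0,0,0,0.5,1,0,0,0,0,0,0,1])

```text
time: 14.65
position: [0.4531, -0.0084, 0.1207]
tool_rot: [0.836, 0.548, -0.0, -0.0]
ft_force: [0.0, -0.5, 3.4]
grip_width: 0.0116
grip_force: 20.0
```

>>> jog_arm(motion=[0,0,0,0,0,0.5,1,0,0,0,0,0,0,1])

```text
time: 14.9
position: [0.4531, -0.0084, 0.1207]
tool_rot: [0.846, 0.534, -0.0, -0.0]
ft_force: [0.2, 1.1, 3.4]
grip_width: 0.0118
grip_force: 20.0
```

>>> jog_arm(motion=[0,0,0,0,0,0.5,1,0,0,0,0,0,0,1])

```text
time: 15.15
position: [0.4531, -0.0084, 0.1207]
tool_rot: [0.855, 0.519, -0.0, -0.0]
ft_force: [-0.3, -0.5, 3.4]
grip_width: 0.0118
grip_force: 20.0
```

>>> jog_arm(motion=[0,0,0,0,0,0.5,1,0,0,0,0,0,0,1])

```text
time: 15.4
position: [0.4531, -0.0084, 0.1207]
tool_rot: [0.864, 0.504, -0.0, -0.0]
ft_force: [-0.4, -1.0, 3.8]
grip_width: 0.0116
grip_force: 20.0
```

>>> jog_arm(motion=[0,0,0,0,0,0.5,1,0,0,0,0,0,0,1])

```text
time: 15.65
position: [0.4531, -0.0084, 0.1207]
tool_rot: [0.873, 0.488, -0.0, -0.0]
ft_force: [-0.7, 0.5, 2.7]
grip_width: 0.0117
grip_force: 20.0
```

>>> jog_arm(motion=[0,0,0,0,0,0.5,1,0,0,0,0,0,0,1])

```text
time: 15.9
position: [0.4527, -0.0083, 0.1205]
tool_rot: [0.881, 0.473, -0.0, -0.0]
ft_force: [-0.9, -0.1, 1.4]
grip_width: 0.0117
grip_force: 20.0
```

>>> jog_arm(motion=[0,0,0,0,0,0.5,1,0,0,0,0,0,0,1])

```text
time: 16.15
position: [0.4528, -0.0083, 0.1205]
tool_rot: [0.889, 0.458, -0.0, -0.0]
ft_force: [-0.6, 0.4, 1.3]
grip_width: 0.0118
grip_force: 20.0
```

Force fell by about 2 N. I'll probe downward by 0.4 mm.

>>> jog_arm(motion=[0,0,0.01,0,0,0,1,0,0,0,0,0,0,1])

```text
time: 16.4
position: [0.453, -0.0084, 0.1203]
tool_rot: [0.889, 0.458, -0.0, -0.0]
ft_force: [-2.2, 0.4, 2.4]
grip_width: 0.0116
grip_force: 20.0
```

```bash
python3 s.py
```

```text
16.4 [ 0.453  -0.0084  0.1203] twist 58.0 tilt mrad [-0.5  0.2] [-2.2  0.4  2.4] [0.108 0.284 0.006] [-0.27  0.5   1.96  0.    0.68  0.35]
```

>>> jog_arm(motion=[0,0,0,0,0,0.4,1,0,0,0,0,0,0,1])

```text
time: 16.65
position: [0.4536, -0.0086, 0.1202]
tool_rot: [0.895, 0.445, 0.0, 0.0]
ft_force: [-0.4, 0.8, -2.5]
grip_width: 0.0122
grip_force: 20.0
```

```bash
python3 s.py; python3 - <<'E'
from h import *
w=robot.camera('wrist');cv2.imwrite('pics/w6.png',w)
cv2.imwrite('pics/w6c.png',cv2.resize(w[90:270,150:360],(700,600),interpolation=cv2.INTER_CUBIC))
E
```

```text
16.65 [ 0.4536 -0.0086  0.1202] twist 59.6 tilt mrad [ 0.8 -0.3] [-0.4  0.8 -2.5] [-0.062  0.082  0.056] [-0.27  0.5   1.96 -0.    0.68  0.38]
```

View pics/w6c.png

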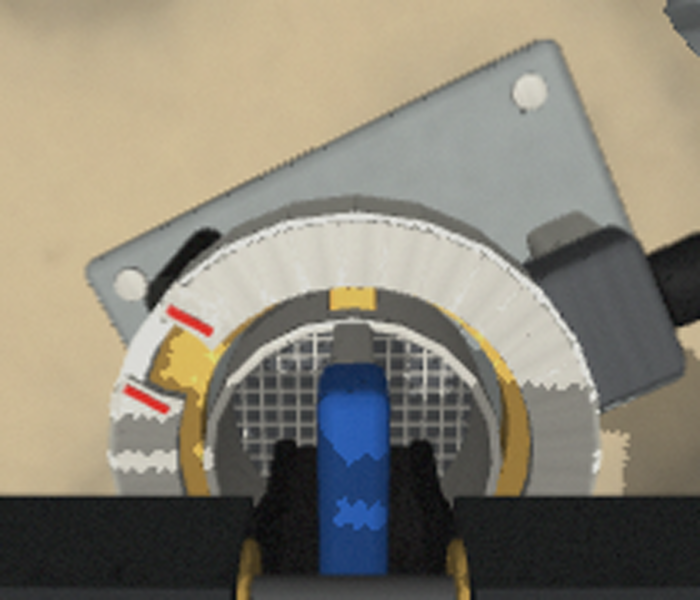

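The view shows the lug at (353,298) under the lip, and the force is back to the free weight, so both lugs are over the notches. Lowering.

>>> jog_arm(motion=[0,0,0.015,0,0,0,1,0,0,0.015,0,0,0,1])

```text
time: 16.95
position: [0.4533, -0.0085, 0.119]
tool_rot: [0.895, 0.446, 0.0, 0.0]
ft_force: [0.4, 1.3, -2.6]
grip_width: 0.0118
grip_force: 20.0
```

```bash
python3 s.py
```

```text
16.95 [ 0.4533 -0.0085  0.119 ] twist 59.6 tilt mrad [ 0. -0.] [ 0.4  1.3 -2.6] [-0.099  0.128  0.009] [-0.27  0.5   1.96 -0.    0.68  0.38]
```

>>> jog_arm(motion=[0,0,0.02,0,0,0,1,0,0,0.02,0,0,0,1])

```text
time: 17.2
position: [0.4532, -0.0085, 0.1175]
tool_rot: [0.895, 0.446, 0.0, 0.0]
ft_force: [-0.1, -0.9, -2.5]
grip_width: 0.0114
grip_force: 20.0
```

>>> jog_arm(motion=[0,0,0.02,0,0,0,1,0,0,0.005,0,0,0,1])

```text
time: 17.45
position: [0.4532, -0.0084, 0.1165]
tool_rot: [0.895, 0.446, -0.0, -0.0]
ft_force: [0.3, 0.8, -2.4]
grip_width: 0.012
grip_force: 20.0
```

>>> jog_arm(motion=[0,0,0.015,0,0,0,1,0,0,0,0,0,0,1])

```text
time: 17.7
position: [0.4531, -0.0084, 0.1159]
tool_rot: [0.895, 0.446, -0.0, -0.0]
ft_force: [0.0, 0.4, -2.2]
grip_width: 0.0115
grip_force: 20.0
```

>>> jog_arm(motion=[0,0,0.013,0,0,0,1,0,0,0,0,0,0,1])

```text
time: 17.95
position: [0.4533, -0.0085, 0.1154]
tool_rot: [0.895, 0.446, 0.0, 0.0]
ft_force: [-0.8, -1.0, -2.2]
grip_width: 0.0116
grip_force: 20.0
```

>>> jog_arm(motion=[0,0,0.01,0,0,0,1,0,0,0,0,0,0,1])

```text
time: 18.2
position: [0.4533, -0.0085, 0.1152]
tool_rot: [0.895, 0.446, 0.0, 0.0]
ft_force: [-0.4, -0.0, -0.4]
grip_width: 0.0115
grip_force: 20.0
```

The lugs rest on the notch floor. Releasing.

>>> jog_arm(motion=[0,0,0,0,0,0,0,0,0,0,0,0,0,0,0,0,0,0,0,0,0,0,0,0,0,0,0,0,0,0,0,0,0,0,0,0,0,0,0,0,0,0,0,0,-0.5,0,0,0,0,0,0,-1,0,0,0,0,0,0,-1,0,0,0,0,0,0,-1,0,0,0,0,0,0])

```text
invalid input
```

```bash
python3 s.py; python3 - <<'E'
from h import *
w=robot.camera('wrist');cv2.imwrite('pics/w7.png',w)
cv2.imwrite('pics/w7c.png',cv2.resize(w[90:270,150:360],(700,600),interpolation=cv2.INTER_CUBIC))
o=robot.get_obs();m=cv2.inRange(cv2.cvtColor(w,cv2.COLOR_BGR2HSV),(105,120,40),(125,255,255));m[:,:200]=0;m[:,310:]=0
r=cv2.minAreaRect(cv2.findNonZero(m));print(r,plane('wrist',cv2.boxPoints(r),.131,o).round(4))
E
```

```text
18.2 [ 0.4533 -0.0085  0.1152] twist 59.6 tilt mrad [ 0.2 -0.1] [-0.4 -0.  -0.4] [-0.06   0.186 -0.012] [-0.27  0.51  1.96 -0.    0.67  0.38]
((255.5, 252.0), (106.0, 21.0), 90.0) [[ 0.4717  0.0234  0.131 ]
 [ 0.4802  0.0169  0.131 ]
 [ 0.4411 -0.036   0.131 ]
 [ 0.4313 -0.0286  0.131 ]]
```

View pics/w7c.png

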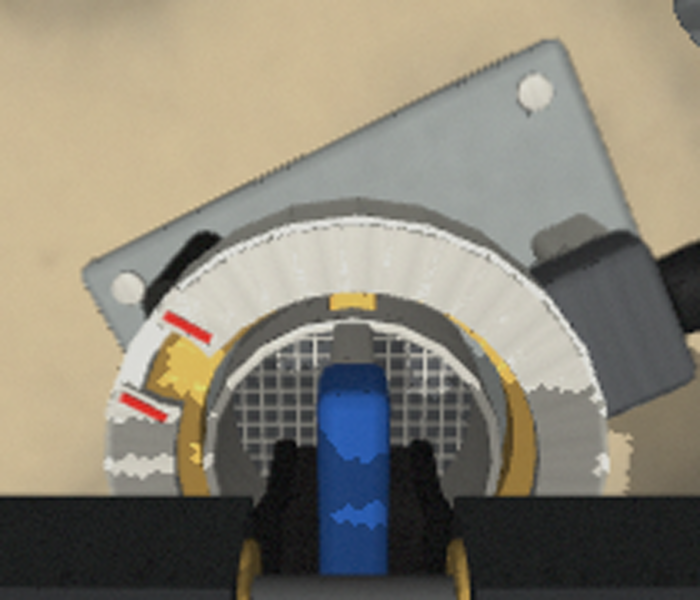

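That call was malformed and nothing moved; the picture shows the bar still held and the lug deeper under the lip at (353,301). Releasing now with correct rows.

>>> jog_arm(motion=[0,0,0,0,0,0,0,0,0,0,0,0,0,0,0,0,0,0,0,0,0,0,0,0,0,0,0,0,0,0,0,0,0,0,0])

```text
time: 18.88
position: [0.4532, -0.0085, 0.115]
tool_rot: [0.895, 0.446, 0.0, 0.0]
ft_force: [-0.8, 0.1, 0.7]
grip_width: 0.0426
grip_force: 0.0
```

>>> jog_arm(motion=[0,0,-0.3,0,0,0,0,0,0,-0.8,0,0,0,0,0,0,-0.8,0,0,0,0,0,0,-0.5,0,0,0,0,0,0,0,0,0,0,0])

```text
time: 19.5
position: [0.4544, -0.0087, 0.213]
tool_rot: [0.895, 0.446, 0.002, 0.002]
ft_force: [-0.5, 0.6, 0.3]
grip_width: 0.0433
grip_force: 0.0
```

```bash
python3 s.py; python3 - <<'E'
from h import *
o=robot.get_obs();w=robot.camera('wrist');cv2.imwrite('pics/w8.png',w)
cv2.imwrite('pics/w8c.png',cv2.resize(w[90:270,150:360],(700,600),interpolation=cv2.INTER_CUBIC))
E
```

```text
19.5 [ 0.4544 -0.0087  0.213 ] twist 59.6 tilt mrad [ 4.8 -1.3] [-0.5  0.6  0.3] [-0.096  0.117  0.036] [-0.27  0.33  1.87 -0.    0.94  0.38]
```

View pics/w8c.png

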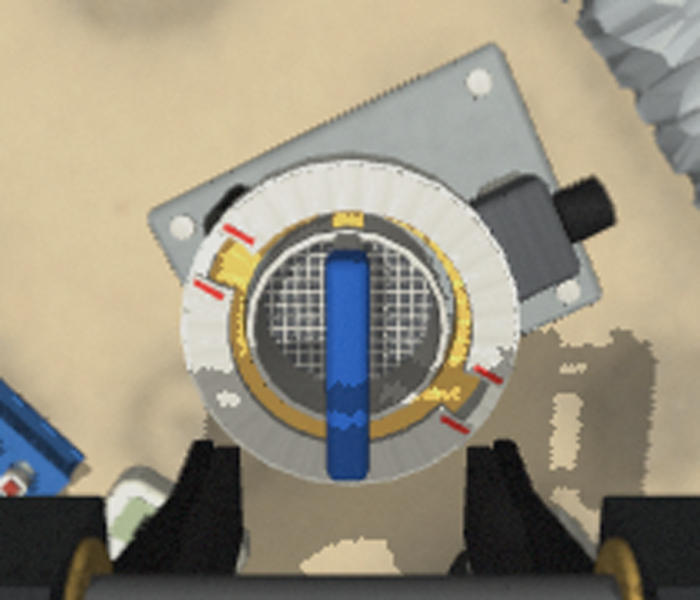

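The sieve sits level and centred in the collar at about (348,320), turned about 60° from the red-marked gaps, and the gripper is clear. Handing in.

```bash
python3 -c "
from rig import robot
print(robot.hand_in())"
```

```text
the job is handed in; nothing more can be done
None
```

The sieve's lugs are down in the locking notches, about 60° clockwise from the gaps, the sieve is released with the gripper clear, and I handed the job in at about 19.5 s; the hand-in call gave no pass/fail result.

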